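# Take the strip width with a spring rule and lock it

### The job

Measure the strip width set on the wooden strip board: take the spring rule off its block, hook the end of its blade over the board's far edge and draw the case straight back against the spring until its back rests gently on the fence, without shifting the fence. Holding it there, press the case down, firmly but not hard, until the lock bar under it is fully in and the case sits flat on the board, and only then let go. Leave the rule standing there, locked and still hooked, at both ends of the gap, and leave the other kitchen things where they are.

Things in the scene. Friction and masses are not known exactly. Their poses are not given: they have to be found in the camera images.
- rule: the spring rule, like a long tape measure: upright grey case 120 (x) x 38 (y) x 54 (z) mm, 0.3 to 0.48 kg, a flat steel blade at the foot of its front (+x) end. Origin: centre of the case's flat sole; +x to the hook, -x to the flat back. Grip it from above across the 38 mm. At the start it stands, blade in, unlocked, on the dark block, sole 4 mm above the block as the lock bar is out
- rule_grip (a point): point in the middle of the case, 34 mm above the sole: a good place for the finger pads
- rule_back (a point): centre of the flat back of the case, 60 mm behind the rule's origin, 12 mm above the sole
- rule_hook (a point): inner (case-side) face of the hook, level with the blade's underside (2.5 mm above the sole). The hook is a plate 4 mm thick, 24 mm wide, that reaches 13 mm below the sole, so 9 mm below the lock bar when that is out. With the blade in, its inner face stands 20 mm ahead of the case's front, 80 mm from the rule's origin
- blade (a joint): how far the blade is drawn out, m: 0 in, 0.085 its end stop. A spring pulls it in with 3 N at 0, rising to 5 N at 0.065; with the hook on the edge and the back on the fence it is 0.025 to 0.065
- lock (a joint): lock bar, black, 70 x 26 mm, under the case: 0 out (4 mm below the sole, blade free), 0.004 level with the sole; clamps the blade from 0.0032. Pressing the case down on a surface with over 6.5 N drives it in, fully takes 15 to 25 N. It stays in for good, so do not press before the length is right; unlocked and let go, the spring drags the case along. The board bears 60 N
- board: light wooden strip board, 250 (x) x 280 (y) x 30 (z) mm, fixed. Origin: centre of its underside; +x points to the far edge, where the hook goes. The middle 160 mm of the board's y is clear. Parallel to that edge a fence stands on the board: a bar of darker wood, 18 mm thick, 24.5 mm high, 270 mm long. Its place is not measured: its face is 165 to 205 mm from the far edge, found by sight or feel. Only friction holds it: over 14 N shifts it
- board_edge (a point): middle of the top of the board's far (+x) edge, 125 mm from the board's origin; same axes as the board
- stand: dark wooden block 130 (x) x 75 (y) x 30 (z) mm, fixed, on which the rule is parked; origin: centre of its underside
- cutter: steel ring 42 mm wide, 30 mm high, standing near the +y end of the board (bystander; origin under its centre)
- spice: small jar 36 mm wide, 62 mm high, standing near the -y end of the board (bystander)
- bowl: clear bowl 110 mm wide, 50 mm high (bystander)
- spoon: steel spoon lying between robot and board (bystander)
- mug: white mug 85 mm high (bystander)
- soy: amber bottle 170 mm high (bystander)
- tin: aluminium can 72 mm wide, 100 mm high (bystander)
Not all that is in view belongs to the job. Leave any green or turquoise look-alike of the rule alone.

How it is judged:
By the outcome, as a careful person would: the job done as asked, in the order asked, and still so for the second after the job is handed in, with the robot touching nothing.
It also fails if it takes over 72 s, if anything falls off the work surface, if the arm or the gripper's body presses on something with over 40 N, if the wrist force passes 120 N, or if a joint passes its speed limit or range.

### The arm

A 6-joint arm with a two-finger parallel gripper is mounted at the origin on the work surface. World frame = base frame: x ahead of the robot, y to its left, z up, the work surface at z = 0. Lengths are in m, angles in rad, forces in N, time in s.
With the tool pointing down it reaches from about 0.25 to 0.85 m from the base axis. Payload 12.5 kg.
Tool frame: the origin (TCP) lies at the very end of the fingers, on their centre line; the grasp point (between the pads) lies tcp_to_grasp behind it (tcp_to_grasp is the distance from the TCP to the grasp point, in m); z points along the fingers, x is the direction in which the jaws open and shut, and the axes are right-handed (so a half turn about z gives the same grasp; the last joint's range is limited). The gripper opens to 93 mm and grips with 3 to 60 N. Pads are 15 mm wide; open, the fingers measure 128 mm over their backs; the gripper's body (75 mm by 188 mm) begins 65 mm behind the grasp point.
Start: joints at [1.101, 0.351, 1.652, -0, 1.139, -0.085], TCP at [0.206, 0.51, 0.219] pointing down, gripper open.
Joint ranges: [-2.75, 2.75], [-0.79, 2.1], [0.01, 2.65], [-1.57, 4.71], [0.07, 3.14], [-2.87, 2.87]. Speed limits (rad/s): [2.22, 2.22, 2.79, 3.14, 3.14, 3.14].

### API

Orientations are given as a rotation vector (axis times angle).
In Python, from workcell import * gives the robot as it stands. The module is installed in compiled form; this text tells all that it offers.
- The arm moves only by the tool step_arm, never from a script. Its argument "commands" is one flat list of numbers, 5 for each row, row after row: the closure, from -1 (fully open) to 1 (shut), then the shift along the tool's x, y, z in m, then the turn about the tool's z in units of 8 degrees (1.0 is 8 degrees). In form: [hand, x, y, z, roll, hand, x, y, z, roll, ...]. A call has exactly 10 rows; each row shifts and turns the pose as measured when the row begins, along the tool's axes as they then stand; what a row does not reach is not made up. A row lasts 1/10 s, in which the tool goes at most 50 mm and 8.59 degrees, less where a joint would pass 70% of its speed; a pose out of reach is approached as far as the arm can. A call with a gripper value outside its range is refused whole. The fingers move at their own pace and stop on an object; "grip_force" is the grip in N (left out, the last holds). Time passes only in rows, so rows that do not move let the fingers close, or fill a call up. It gives the time, the measured TCP pose, the force and the opening at its end, in the units of the state.
- read_state(): the state, without advancing time (a new reading comes with each control period).
- read_camera(name): name is "scene" or "top" or "wrist"; returns (picture, depth): 480x640x3 uint8, blue, green, red; 480x640 float32, m along the optical axis (not along the pixel's ray), 0 where there is no reading.
- get_calibration(name): a dict with "fx", "fy", "cx", "cy" (pixels), "extrinsics" (4x4, takes a point from camera to world coordinates); the wrist camera has in their place "tool_from_camera" (4x4, takes a point from camera to tool coordinates, whose origin is the TCP and whose axes are the tool frame's). Camera axes: x right, y down, z forward; pixel columns grow to the right and rows downward; lengths in m; the calibration is good to about 2 mm. A picture is of the moment at which its call begins: read the wrist's pose just before it. get_calibration takes no time and is no camera call.
- close_job(): hands the job in, once; it reports no verdict.
The state is a dict: "time": time; "qpos": joint angles; "joint_vel": joint speeds; "effort": joint torques, N m; "tool_pos": TCP position; "tool_rot": TCP orientation; "contact_force": force on the tool from outside, world axes, zero at the start; "moment": the same for the moment, N m; "width": finger opening in m.
Only numpy, scipy, OpenCV 4.12 (cv2) and the standard library are available. Lean on these libraries where they do the work, as an engineer would, in place of code of your own. Each camera call takes 0.05 s, during which the arm holds its last target.

## Working session

There is one attempt and no reset: what is moved stays moved. The work goes in short steps, Python scripts to look and compute and a tool call to move; the robot and the scene stay as the last step left them, time stands still between calls to the robot, and variables do not carry over. Pictures are saved under pics/ and viewed, and the job is handed in when it is done.

Besides the shell and the picture viewer there is one more tool, called after "Request:" as name(argument=value, ...), one argument or row to a line, values as JSON. step_arm: Moves the arm, as the interface text tells. Its arguments: {"type":"object","properties":{"commands":{"type":"array","items":{"type":"number"}},"grip_force":{"type":"number"}},"required":["commands"]}

```bash
mkdir -p pics; cat > h.py <<'E'
from workcell import *
import numpy as np, cv2
from scipy.spatial.transform import Rotation as R
def shot(n,tag):
    s=read_state(); im,d=read_camera(n); cv2.imwrite(f'pics/{tag}.png',im); np.savez(f'pics/{tag}.npz',im=im,d=d,p=s['tool_pos'],r=s['tool_rot']); return im,d
def T(n,tag):
    c=get_calibration(n)
    if n!='wrist': return c,np.array(c['extrinsics'])
    z=np.load(f'pics/{tag}.npz'); M=np.eye(4);M[:3,:3]=R.from_rotvec(z['r']).as_matrix();M[:3,3]=z['p']
    return c,M@np.array(c['tool_from_camera'])
def ray(n,tag,u,v,h):
    c,M=T(n,tag); d=M[:3,:3]@np.array([(u-c['cx'])/c['fx'],(v-c['cy'])/c['fy'],1]); o=M[:3,3]
    return o+d*(h-o[2])/d[2]
def cloud(n,tag):
    c,M=T(n,tag); d=np.load(f'pics/{tag}.npz')['d']; v,u=np.mgrid[:480,:640]
    P=np.stack([(u-c['cx'])/c['fx']*d,(v-c['cy'])/c['fy']*d,d],-1)
    P=P@M[:3,:3].T+M[:3,3]; P[d==0]=np.nan; return P
E
python3 - <<'E'
from h import *
for n in ('scene','top','wrist'): shot(n,n+'0')
s=read_state(); print(s)
for n in ('top','wrist'): print(get_calibration(n))
E
```

```text
{'time': 0.15, 'qpos': array([ 1.10135831e+00,  3.51114861e-01,  1.65225477e+00,  3.58809427e-05,
        1.13914160e+00, -8.45761278e-02]), 'joint_vel': array([ 0.00081232, -0.00366091, -0.00202765,  0.00021966,  0.0006558 ,
       -0.00038732]), 'effort': array([ 9.93325307e-05, -4.97473741e+01, -2.85347235e+01,  6.98273443e-02,
        2.47233489e-02, -4.29578233e-05]), 'tool_pos': array([0.20632151, 0.50954642, 0.21823228]), 'tool_rot': array([ 2.60494513e+00,  1.75534417e+00, -1.28515853e-03]), 'contact_force': array([-0.52827871,  0.52843107,  0.45858384]), 'moment': array([-0.02602046,  0.01528763,  0.01215431]), 'width': 0.09339044279347698}
{'fx': 623.4475672689949, 'fy': 623.4475672689949, 'cx': 316.2801426212076, 'cy': 227.90098000220263, 'extrinsics': array([[-2.37063546e-02, -9.91818319e-01,  1.25436959e-01,
         3.35617666e-01],
       [-9.99718442e-01,  2.33906211e-02, -3.98952095e-03,
        -7.39002482e-02],
       [ 1.02283158e-03, -1.25496218e-01, -9.92093571e-01,
         1.51628283e+00],
       [ 0.00000000e+00,  0.00000000e+00,  0.00000000e+00,
         1.00000000e+00]])}
{'fx': 382.25107264140667, 'fy': 382.25107264140667, 'cx': 317.57446653521345, 'cy': 239.13338736919158, 'tool_from_camera': array([[ 9.99999817e-01,  2.55267659e-05, -6.04414711e-04,
        -5.63182647e-04],
       [ 1.43644659e-04,  9.60515817e-01,  2.78225350e-01,
        -7.77842509e-02],
       [ 5.87652083e-04, -2.78225386e-01,  9.60515637e-01,
        -1.66457791e-01],
       [ 0.00000000e+00,  0.00000000e+00,  0.00000000e+00,
         1.00000000e+00]])}
```

View pics/scene0.png

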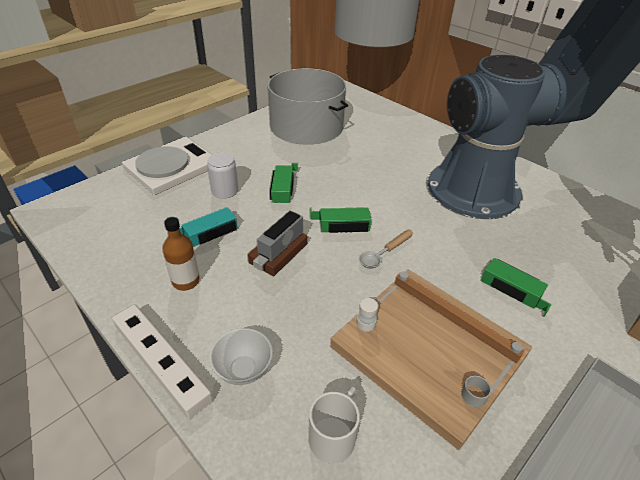

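View pics/top0.png

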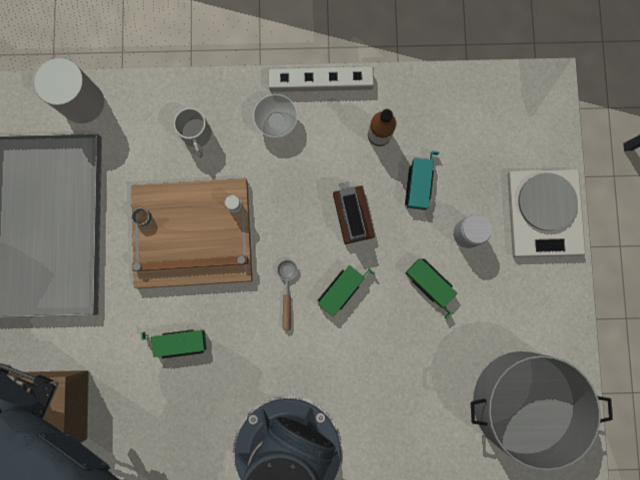

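View pics/wrist0.png

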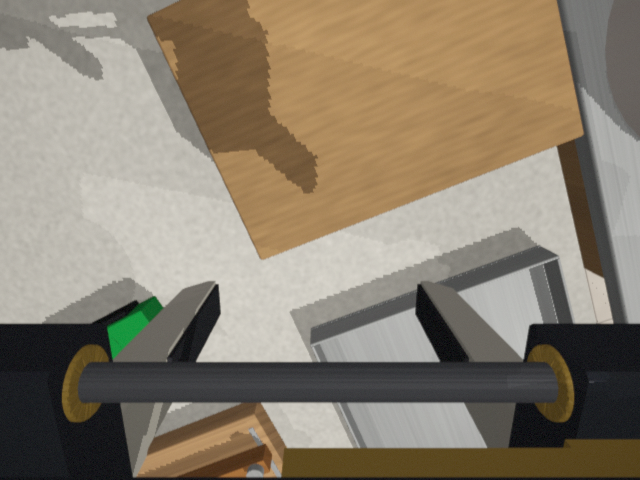

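The top view shows the grey rule on its dark block at about (352,213), with the hook pointing up the image. The board is at about (190,230), its fence near row 265 and its far edge near row 183. Next I'll measure these.

```bash
python3 - <<'E'
from h import *
P=cloud('top','top0'); im=np.load('pics/top0.npz')['im']
def crop(a,u0,u1,v0,v1):
    m=np.zeros((480,640),bool); m[v0:v1,u0:u1]=1; return m
h=P[...,2]
def rect(m,name):
    pts=P[m][:,:2]; r=cv2.minAreaRect((pts*1000).astype(np.float32)); print(name,m.sum(),r, 'z',np.nanmedian(P[m][:,2]))
b=crop(0,115,265,165,300)
rect(b&(h>.022)&(h<.036),'board')
rect(b&(h>.048)&(h<.06),'fence')
s=crop(0,325,380,175,255)
rect(s&(h>.022)&(h<.040),'stand')
rect(s&(h>.075),'case')
# sub-pixel via colour: image crop enlarge
cv2.imwrite('pics/topz.png',cv2.resize(im[170:300,110:390],None,fx=2.85,fy=2.85,interpolation=cv2.INTER_CUBIC))
E
```

```text
board 10144 ((521.6659545898438, 223.10287475585938), (250.98602294921875, 281.7200927734375), 2.202277421951294) z 0.03026140768236729
fence 839 ((509.9591979980469, 221.97479248046875), (148.02679443359375, 270.3504638671875), 2.0694475173950195) z 0.0549548878805064
stand 774 ((564.8668212890625, -169.03176879882812), (146.51197814941406, 75.4205322265625), 11.40637493133545) z 0.030094111254418077
case 837 ((552.3097534179688, -164.95111083984375), (120.70812225341797, 38.62575912475586), 11.236720085144043) z 0.08626897180541837
```

View pics/topz.png

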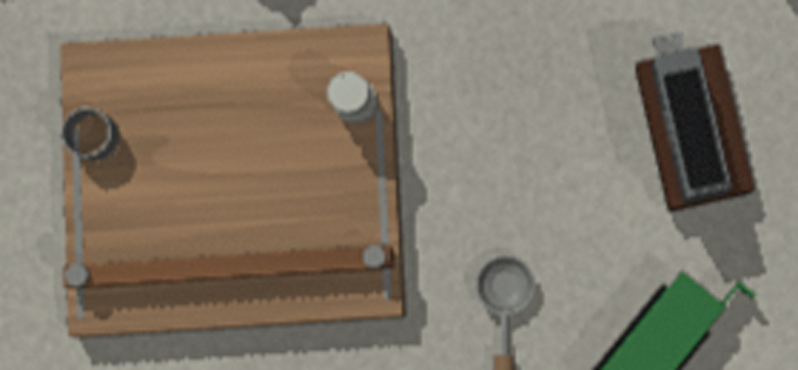

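Request:
step_arm(
  commands=[-1,-0.016,0.038,-0.003,0,-1,-0.016,0.038,-0.003,0,-1,-0.016,0.038,-0.003,0,-1,-0.016,0.038,-0.003,0,-1,-0.016,0.038,-0.003,0,-1,-0.016,0.038,-0.003,0,-1,-0.016,0.038,-0.003,0,-1,-0.016,0.038,-0.003,0,-1,-0.016,0.038,-0.003,0,-1,-0.016,0.038,-0.003,0],
  grip_force=40,
)

```text
time: 1.15
tool_pos: [0.5056, 0.2099, 0.2474]
tool_rot: [2.598, 1.765, -0.006]
contact_force: [-0.2, 0.3, -0.2]
width: 0.0931
```

Request:
step_arm(
  commands=[-1,0,0,0,1,-1,0,0,0,1,-1,0,0,0,1,-1,0,0,0,1,-1,0,0,0,1,-1,0,0,0,1,-1,0,0,0,1,-1,0,0,0,1,-1,0,0,0,1,-1,0,0,0,1],
)

```text
time: 2.15
tool_pos: [0.5083, 0.2044, 0.2448]
tool_rot: [3.109, -0.41, -0.011]
contact_force: [-0.0, -0.2, 0.1]
width: 0.0929
```

Request:
step_arm(
  commands=[-1,0,0,0,1,-1,0,0,0,1,-1,0,0,0,1,-1,0,0,0,1,-1,0,0,0,1,-1,0,0,0,1,-1,0,0,0,1,-1,0,0,0,1,-1,0,0,0,1,-1,0,0,0,0],
)

```text
time: 3.15
tool_pos: [0.5069, 0.2039, 0.2423]
tool_rot: [2.207, -2.217, -0.007]
contact_force: [-0.3, -0.2, 0.0]
width: 0.0931
```

```bash
cat >> h.py <<'E'
def yaws(rv):
    M=R.from_rotvec(rv).as_matrix(); return [round(float(np.degrees(np.arctan2(M[1,i],M[0,i]))),2) for i in (0,1)], M[:,2].round(4)
E
python3 - <<'E'
from h import *
import workcell; print(workcell.tcp_to_grasp if hasattr(workcell,'tcp_to_grasp') else dir(workcell))
s=read_state(); print(s['time'],s['tool_pos'],yaws(s['tool_rot']),s['contact_force'],s['qpos'])
shot('wrist','w1')
E
```

```text
0.0188
3.15 [0.50686578 0.20394    0.24233929] ([-90.26, 179.74], array([-0.0126, -0.006 , -0.9999])) [-0.31434795 -0.20532102  0.04195893] [ 0.29834259  0.32757749  1.62330211 -0.00214307  1.2044945   1.87448571]
```

View pics/w1.png

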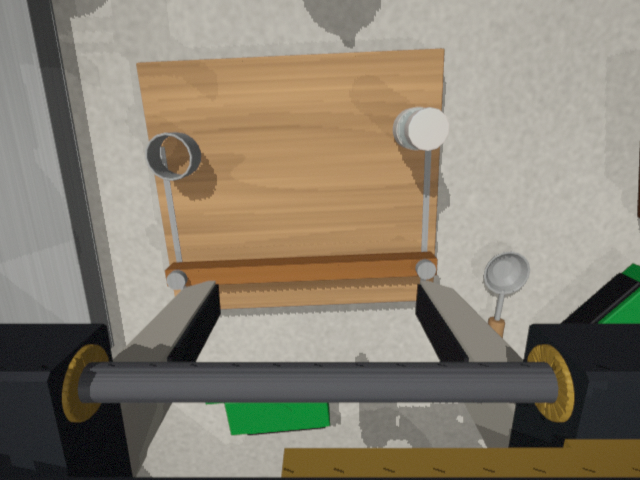

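The wrist view from ahead of the tool shows the far edge at rows 50–62. The fence's forward top edge is at about rows 253–263, and the middle of the board is clear.

```bash
python3 - <<'E'
from h import *
def fitline(tag,edges,h):
    Q=np.array([ray('wrist',tag,u,v,h)[:2] for u,v in edges]); 
    vx,vy,x0,y0=cv2.fitLine(Q.astype(np.float32),cv2.DIST_HUBER,0,.01,.01).ravel()
    n=np.array([vy,-vx]); n=n if n[0]>0 else -n
    return n, n@[x0,y0], np.abs((Q-[x0,y0])@n).max()
im=np.load('pics/w1.npz')['im']; hsv=cv2.cvtColor(im,cv2.COLOR_BGR2HSV)
S=hsv[...,1].astype(float)
e=[]
for u in range(170,430,6):
    g=np.diff(cv2.GaussianBlur(S,(1,5),0)[35:80,u]); v=35+np.argmax(g)+.5; e.append((u,v))
n,d,r=fitline('w1',e,.030); print('far',np.degrees(np.arctan2(n[1],n[0])),n,d,r)
P=cloud('wrist','w1'); H=P[...,2]
f=[];bk=[]
for u in list(range(200,410,5)):
    col=H[235:300,u]; a=np.where((col>.045)&(col<.062))[0]; f.append((u,235+a.min()-.5)); 
m,c,r2=fitline('w1',f,.0545); print('fence',np.degrees(np.arctan2(m[1],m[0])),m,c,r2)
ctr=np.array([.5217,.2231]); print('gap at centre', (d-n@ctr)/1, (c-m@ctr), d-n@ctr-(c-m@ctr))
b=(np.abs(H-.030)<.006); b[:, :130]=0; b[:,460:]=0; b[320:]=0;b[:45]=0
print(cv2.minAreaRect((P[b][:,:2]*1000).astype(np.float32)), np.nanmedian(H[b]))
q=(H>.048)&(H<.062);q[:, :195]=0;q[:,410:]=0;q[300:]=0;q[:235]=0
print(cv2.minAreaRect((P[q][:,:2]*1000).astype(np.float32)), np.nanmedian(H[q]))
pt=P[q]; pt=pt[:,0]*np.cos(np.radians(2.2))+pt[:,1]*np.sin(np.radians(2.2)); print(np.percentile(pt,[1,5,50,95,99]))
E
```

```text
far 2.2418091 [0.9992346  0.03911697] 0.6529151 0.00040465984878759346
fence 2.1791353 [0.9992768  0.03802392] 0.46425563 0.0009190304013714295
gap at centre 0.1228874251205474 -0.0655502198461444 0.1884376449666918
((519.8226928710938, 221.984619140625), (250.16134643554688, 280.1656494140625), 2.2214784622192383) 0.030533979964167318
((443.998779296875, 218.05950927734375), (19.08916664123535, 214.81173706054688), 2.1790595054626465) 0.05494836627650984
[0.44342498 0.4443738  0.45363517 0.46099173 0.46126219]
```

Request:
step_arm(
  commands=[-1,0.037,-0.0045,0.002,0,-1,0.037,-0.0045,0.002,0,-1,0.037,-0.0045,0.002,0,-1,0.037,-0.0045,0.002,0,-1,0.037,-0.0045,0.002,0,-1,0.037,-0.0045,0.002,0,-1,0.037,-0.0045,0.002,0,-1,0.037,-0.0045,0.002,0,-1,0.037,-0.0045,0.002,0,-1,0.037,-0.0045,0.002,0],
)

```text
time: 4.2
tool_pos: [0.5613, -0.1751, 0.2227]
tool_rot: [2.274, -2.15, -0.009]
contact_force: [0.2, 0.4, 0.4]
width: 0.093
```

Request:
step_arm(
  commands=[-1,0,0,0,-0.7,-1,0,0,0,-0.7,-1,0,0,0,0,-1,0,0,0,0,-1,0,0,0,0,-1,0,0,0,0,-1,0,0,0,0,-1,0,0,0,0,-1,0,0,0,0,-1,0,0,0,0],
)

```text
time: 5.2
tool_pos: [0.5611, -0.1791, 0.2216]
tool_rot: [2.486, -1.9, -0.012]
contact_force: [0.1, 0.2, -0.5]
width: 0.0931
```

```bash
python3 - <<'E'
from h import *
s=read_state(); print(s['time'],s['tool_pos'],yaws(s['tool_rot']),s['contact_force'],s['qpos'])
shot('wrist','w2')
P=cloud('wrist','w2');H=P[...,2]
ctr=np.array([.5523,-.165])
near=np.hypot(P[...,0]-ctr[0],P[...,1]-ctr[1])<.1
q=near&(H>.078)&(H<.1); q[330:]=0
print(q.sum(),cv2.minAreaRect((P[q][:,:2]*1000).astype(np.float32)),np.median(H[q]))
E
```

```text
5.2 [ 0.56109711 -0.17914824  0.2215941 ] ([-74.79, -164.8], array([-0.0136, -0.0051, -0.9999])) [ 0.1034463   0.1908322  -0.45628986] [-0.38341951  0.42442628  1.53522131 -0.01061236  1.19270275  0.92596561]
6394 ((551.0928344726562, -165.5361785888672), (119.98443603515625, 38.84128189086914), 12.008420944213867) 0.08790310493077563
```

View pics/w2.png

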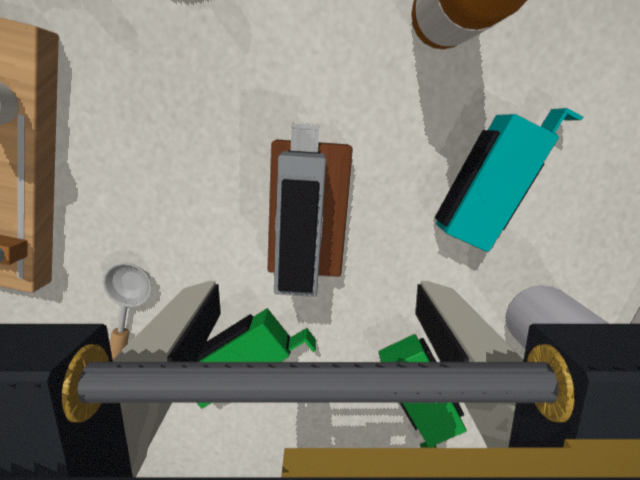

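Request:
step_arm(
  commands=[-1,0,0,0,0.22,-1,0,0,0,0.22,-1,-0.004,0.001,0.02,0,-1,-0.004,0.001,0.02,0,-1,-0.004,0.001,0.02,0,-1,-0.004,0.001,0.02,0,-1,0,0,0.01,0,-1,0,0,0,0,-1,0,0,0,0,-1,0,0,0,0],
)

```text
time: 6.25
tool_pos: [0.5542, -0.1653, 0.131]
tool_rot: [2.424, -1.981, -0.005]
contact_force: [0.1, -0.4, 0.1]
width: 0.0932
```

```bash
python3 - <<'E'
from h import *
s=read_state(); print(s['time'],s['tool_pos'],yaws(s['tool_rot']),s['contact_force'])
shot('wrist','w3')
P=cloud('wrist','w3');H=P[...,2]
near=np.hypot(P[...,0]-.5515,P[...,1]+.165)<.1
q=near&(H>.078)&(H<.1); q[330:]=0
print(q.sum(),cv2.minAreaRect((P[q][:,:2]*1000).astype(np.float32)),np.median(H[q]))
E
```

```text
6.25 [ 0.55417694 -0.16531639  0.13100448] ([-78.5, -168.5], array([-0.0094, -0.0068, -0.9999])) [ 0.11609191 -0.43312326  0.07720433]
10576 ((559.7355346679688, -163.88772583007812), (102.7855453491211, 38.73988342285156), 11.219861030578613) 0.08790488821727031
```

View pics/w3.png

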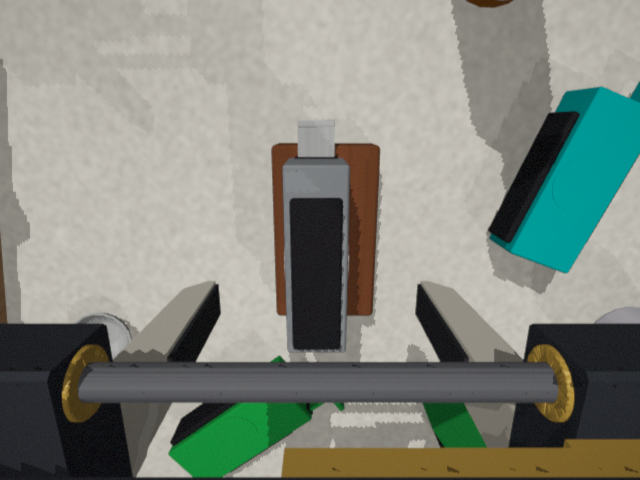

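Request:
step_arm(
  commands=[-1,0,0.001,0.012,0.04,-1,0,0.001,0.012,0,-1,0,0,0.012,0,-1,0,0,0.012,0,-1,0,0,0.012,0,-1,0,0,0.012,0,-1,0,0,0.008,0,-1,0,0,0,0,-1,0,0,0,0,-1,0,0,0,0],
)

```text
time: 7.3
tool_pos: [0.5515, -0.1667, 0.044]
tool_rot: [2.418, -1.989, -0.004]
contact_force: [-0.2, -0.4, 0.2]
width: 0.0927
```

```bash
python3 - <<'E'
from h import *
s=read_state(); print(s['time'],s['tool_pos'],yaws(s['tool_rot']),s['contact_force'])
E
```

```text
7.3 [ 0.5514711  -0.16667773  0.04404535] ([-78.87, -168.87], array([-0.009 , -0.007 , -0.9999])) [-0.17815379 -0.42968499  0.24240238]
```

Request:
step_arm(
  commands=[-1,-0.0015,0,-0.005,0,-1,0,0,0,0,0.3,0,0,0,0,0.5,0,0,0,0,1,0,0,0,0,1,0,0,0,0,1,0,0,0,0,1,0,0,0,0,1,0,0,0,0,1,0,0,0,0],
  grip_force=40,
)

```text
time: 8.3
tool_pos: [0.5521, -0.1653, 0.0512]
tool_rot: [2.419, -1.989, 0.0]
contact_force: [-0.2, 1.0, 0.9]
width: 0.0377
```

```bash
python3 - <<'E'
from h import *
s=read_state(); print(s['time'],s['tool_pos'],yaws(s['tool_rot']),s['contact_force'],s['moment'],s['width'])
E
```

```text
8.3 [ 0.55208807 -0.16529519  0.05118357] ([-78.86, -168.87], array([-0.0063, -0.008 , -0.9999])) [-0.22131024  1.00611717  0.85025433] [0.11440412 0.14922982 0.03051401] 0.0377197294464506
```

Request:
step_arm(
  commands=[1,0,0,-0.01,0,1,0,0,-0.02,0,1,0,0,-0.025,0,1,0,0,-0.025,0,1,0,0,-0.025,0,1,0,0,-0.015,0,1,0,0,0,0.56,1,0,0,0,0.56,1,0,0,0,0,1,0,0,0,0],
  grip_force=45,
)

```text
time: 9.3
tool_pos: [0.5499, -0.1631, 0.1779]
tool_rot: [2.251, -2.173, -0.008]
contact_force: [0.3, 0.1, -4.5]
width: 0.0375
```

```bash
python3 - <<'E'
from h import *
s=read_state(); print(s['time'],s['tool_pos'],yaws(s['tool_rot']),s['contact_force'],s['moment'],s['width'])
shot('wrist','w4')
E
```

```text
9.3 [ 0.54987882 -0.16311334  0.17785313] ([-87.98, -177.98], array([-0.0128, -0.0056, -0.9999])) [ 0.2862465   0.08414792 -4.52489155] [-0.05357804  0.16028361 -0.02707678] 0.0375062712331931
```

View pics/w4.png

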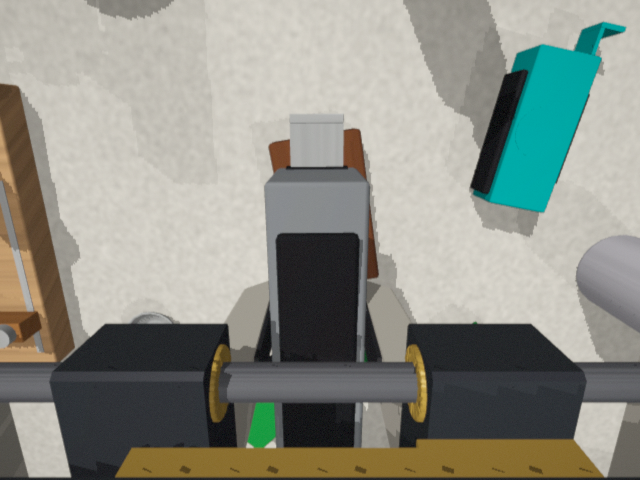

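Request:
step_arm(
  commands=[1,-0.02,-0.002,0,0,1,-0.04,-0.0045,0,0,1,-0.045,-0.005,0,0,1,-0.045,-0.005,0,0,1,-0.045,-0.005,0,0,1,-0.045,-0.005,0,0,1,-0.045,-0.005,0,0,1,-0.045,-0.005,0,0,1,-0.03,-0.005,0,0,1,-0.015,0,0,0],
)

```text
time: 10.35
tool_pos: [0.575, 0.2253, 0.1733]
tool_rot: [2.262, -2.157, -0.012]
contact_force: [-0.1, -0.9, -4.4]
width: 0.0375
```

Request:
step_arm(
  commands=[1,0,0,0,0,1,0,0,0,0,1,0,0,0,0,1,0,0,0,0,1,0,0,0,0,1,0,0,0,0,1,0,0,0,0,1,0,0,0,0,1,0,0,0,0,1,0,0,0,0],
)

```text
time: 11.35
tool_pos: [0.5748, 0.2215, 0.1729]
tool_rot: [2.26, -2.156, -0.012]
contact_force: [0.2, -0.4, -4.3]
width: 0.0378
```

```bash
python3 - <<'E'
from h import *
s=read_state(); print(s['time'],s['tool_pos'],yaws(s['tool_rot']),s['contact_force'],s['moment'],s['width'])
shot('wrist','w5')
E
```

```text
11.35 [0.57481245 0.22149868 0.17288086] ([-87.29, -177.29], array([-0.0184, -0.0078, -0.9998])) [ 0.1669444  -0.37568375 -4.3449911 ] [ 0.01852725  0.17915766 -0.02857075] 0.037849611657290595
```

View pics/w5.png

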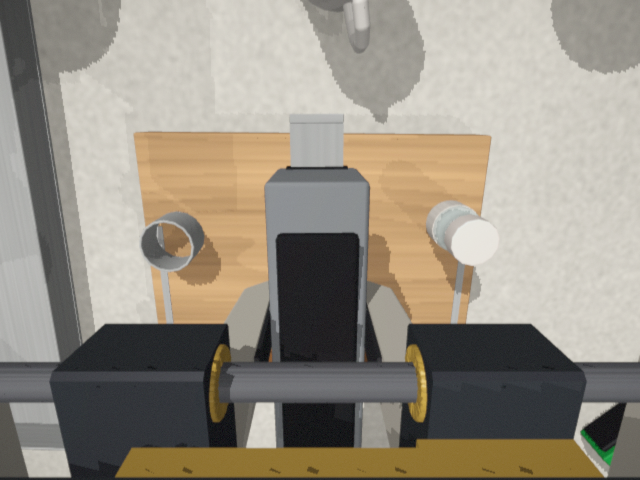

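Request:
step_arm(
  commands=[1,-0.002,-0.003,0.008,0.06,1,-0.002,-0.002,0.014,0,1,0,-0.002,0.016,0,1,0,0,0.016,0,1,0,0,0.016,0,1,0,0,0.016,0,1,0,0,0.012,0,1,0,0,0.006,0,1,0,0,0,0,1,0,0,0,0],
)

```text
time: 12.4
tool_pos: [0.579, 0.2261, 0.0569]
tool_rot: [2.248, -2.163, -0.016]
contact_force: [-0.7, 0.6, -3.0]
width: 0.0379
```

```bash
python3 - <<'E'
from h import *
s=read_state(); print(s['time'],s['tool_pos'],yaws(s['tool_rot']),s['contact_force'],s['moment'],s['width'])
shot('wrist','w6')
im,_=shot('scene','s6'); cv2.imwrite('pics/s6z.png',cv2.resize(im[230:480,300:560],None,fx=2.4,fy=2.4,interpolation=cv2.INTER_CUBIC))
E
```

```text
12.4 [0.57902909 0.22612911 0.05690498] ([-87.78, -177.8], array([-0.0223, -0.0088, -0.9997])) [-0.67615055  0.59061451 -2.97798545] [0.03346689 0.06767231 0.03537862] 0.037904057536422356
```

View pics/w6.png

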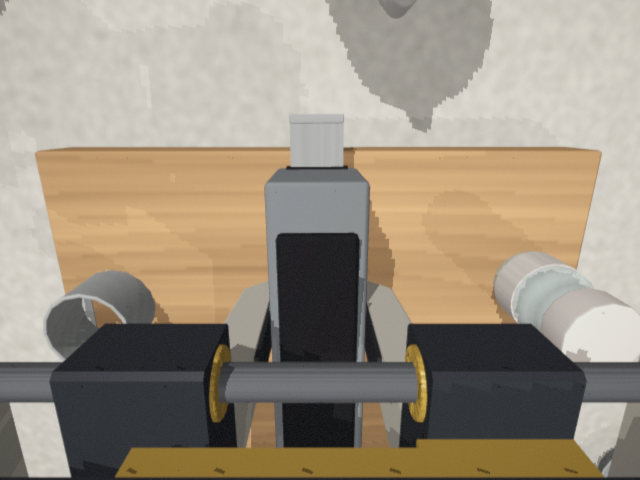

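View pics/s6z.png

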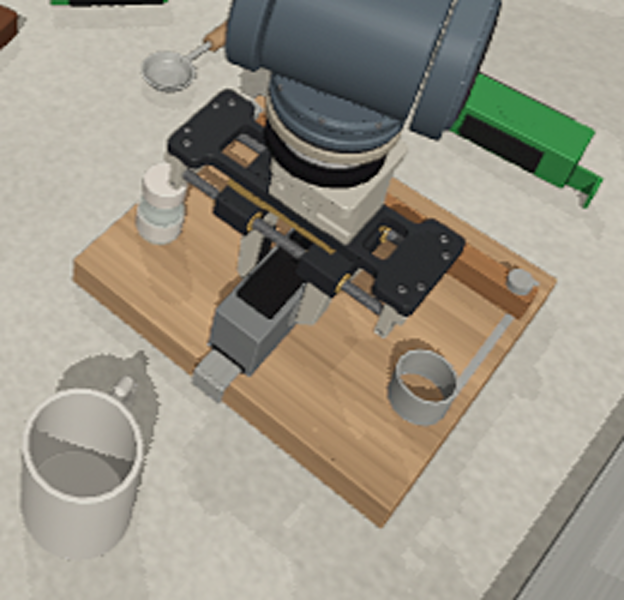

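Request:
step_arm(
  commands=[1,0,0,0.0015,0,1,0,0,0.0015,0,1,0,0,0.001,0,1,0,0,0,0,1,0,0,0,0,1,0,0,0,0,1,0,0,0,0,1,0,0,0,0,1,0,0,0,0,1,0,0,0,0],
)

```text
time: 13.5
tool_pos: [0.5801, 0.2264, 0.0549]
tool_rot: [2.251, -2.165, -0.012]
contact_force: [-0.5, -0.4, -3.9]
width: 0.0377
```

```bash
python3 - <<'E'
from h import *
for i in range(3):
  s=read_state(); print(s['time'],s['tool_pos'],yaws(s['tool_rot']),s['contact_force'],s['moment'],s['width'])
shot('wrist','w7')
s=read_state(); print(s['time'],s['tool_pos'],yaws(s['tool_rot']),s['contact_force'],s['moment'],s['width'])
E
```

```text
13.5 [0.58013735 0.22640616 0.05491886] ([-87.79, -177.79], array([-0.0185, -0.0077, -0.9998])) [-0.45285461 -0.36728483 -3.89503185] [ 0.00278836  0.14714503 -0.01933148] 0.037678293900857564
13.5 [0.58013735 0.22640616 0.05491886] ([-87.79, -177.79], array([-0.0185, -0.0077, -0.9998])) [-0.45285461 -0.36728483 -3.89503185] [ 0.00278836  0.14714503 -0.01933148] 0.037678293900857564
13.5 [0.58013735 0.22640616 0.05491886] ([-87.79, -177.79], array([-0.0185, -0.0077, -0.9998])) [-0.45285461 -0.36728483 -3.89503185] [ 0.00278836  0.14714503 -0.01933148] 0.037678293900857564
13.55 [0.5801442  0.22641353 0.05493831] ([-87.79, -177.8], array([-0.0185, -0.0077, -0.9998])) [ 0.82172202  0.28383181 -4.31829815] [-0.00228854  0.1410313   0.05722168] 0.03775626022212882
```

Request:
step_arm(
  commands=[1,0,0,0.001,0,1,0,0,0.001,0,1,0,0,0.001,0,1,0,0,0.001,0,1,0,0,0,0,1,0,0,0,0,1,0,0,0,0,1,0,0,0,0,1,0,0,0,0,1,0,0,0,0],
)

```text
time: 14.55
tool_pos: [0.5801, 0.2264, 0.0511]
tool_rot: [2.251, -2.166, -0.012]
contact_force: [-0.7, 0.4, -2.9]
width: 0.0377
```

```bash
python3 - <<'E'
from h import *
s=read_state(); print(s['time'],s['tool_pos'],yaws(s['tool_rot']),s['contact_force'],s['moment'],s['width'])
E
```

```text
14.55 [0.58010768 0.22642634 0.05107278] ([-87.79, -177.79], array([-0.0183, -0.0076, -0.9998])) [-0.6758587   0.42761783 -2.91945254] [-0.05809625  0.29000002  0.00758727] 0.03770172634895321
```

Request:
step_arm(
  commands=[1,0,0.002,-0.0005,0,1,0,0.003,0,0,1,0,0.003,0,0,1,0,0.003,0,0,1,0,0.003,0,0,1,0,0.003,0,0,1,0,0.003,0,0,1,0,0.002,0,0,1,0,0,0,0,1,0,0,0,0],
)

```text
time: 15.55
tool_pos: [0.5577, 0.2257, 0.0521]
tool_rot: [2.253, -2.168, -0.009]
contact_force: [3.8, 0.8, -5.7]
width: 0.0377
```

```bash
python3 - <<'E'
from h import *
s=read_state(); print(s['time'],s['tool_pos'],yaws(s['tool_rot']),s['contact_force'],s['moment'],s['width'])
im,_=shot('wrist','w8')
E
```

```text
15.55 [0.55765148 0.2256702  0.05207427] ([-87.79, -177.8], array([-0.0143, -0.0068, -0.9999])) [ 3.80240762  0.78750674 -5.73802773] [ 0.0410299  -0.40352584 -0.02481373] 0.037744099063572775
```

View pics/w8.png

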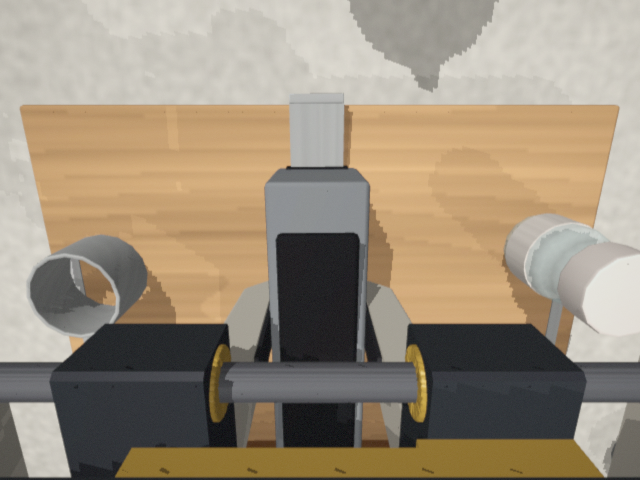

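Request:
step_arm(
  commands=[1,0,0.0035,0,0,1,0,0.0035,0,0,1,0,0.0035,0,0,1,0,0.0035,0,0,1,0,0.0035,0,0,1,0,0.0035,0,0,1,0,0.0035,0,0,1,0,0.003,0,0,1,0,0.001,0,0,1,0,0,0,0],
)

```text
time: 16.6
tool_pos: [0.5271, 0.2245, 0.0527]
tool_rot: [2.254, -2.169, -0.008]
contact_force: [4.6, -0.5, -6.0]
width: 0.0377
```

```bash
python3 - <<'E'
from h import *
s=read_state(); print(s['time'],s['tool_pos'],yaws(s['tool_rot']),s['contact_force'],s['moment'],s['width'], np.array([.9992,.0385])@s['tool_pos'][:2])
E
```

```text
16.6 [0.52707428 0.22448958 0.05272971] ([-87.8, -177.8], array([-0.0131, -0.0065, -0.9999])) [ 4.59225335 -0.46103453 -5.97887727] [-0.00737468 -0.50889981 -0.04592462] 0.03771913530049523 0.5352954703846553
```

Request:
step_arm(
  commands=[1,0,0.0015,0.0008,0,1,0,0.0015,0,0,1,0,0.0015,0,0,1,0,0.0015,0,0,1,0,0.001,0,0,1,0,0.0005,0,0,1,0,0,0,0,1,0,0,0,0,1,0,0,0,0,1,0,0,0,0],
)

```text
time: 17.6
tool_pos: [0.5199, 0.2242, 0.0524]
tool_rot: [2.255, -2.17, -0.006]
contact_force: [4.6, -0.7, -5.6]
width: 0.0375
```

```bash
python3 - <<'E'
from h import *
s=read_state(); print(s['time'],s['tool_pos'],yaws(s['tool_rot']),s['contact_force'],s['moment'],s['width'], np.array([.9992,.0385])@s['tool_pos'][:2])
im,_=shot('wrist','w9')
im,_=shot('top','t9'); cv2.imwrite('pics/t9z.png',cv2.resize(im[170:300,110:270],None,fx=4.5,fy=4.5,interpolation=cv2.INTER_CUBIC))
E
```

```text
17.6 [0.51991629 0.22422766 0.05239904] ([-87.82, -177.82], array([-0.0113, -0.0061, -0.9999])) [ 4.56482079 -0.68012837 -5.63993555] [-0.04756412 -0.60550657 -0.05728943] 0.03751891559156304 0.5281331195014274
```

View pics/w9.png

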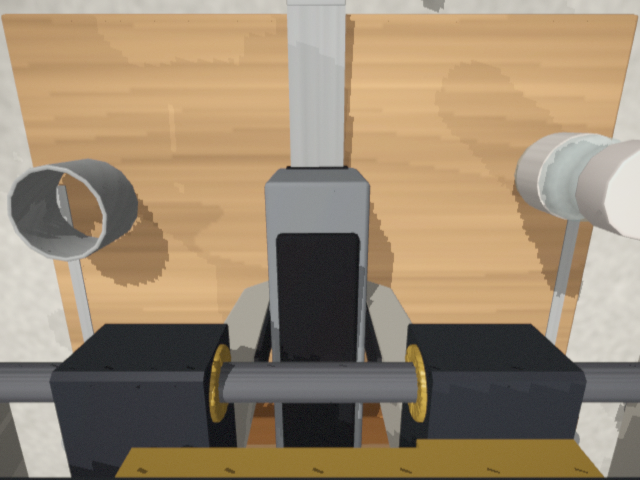

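View pics/t9z.png

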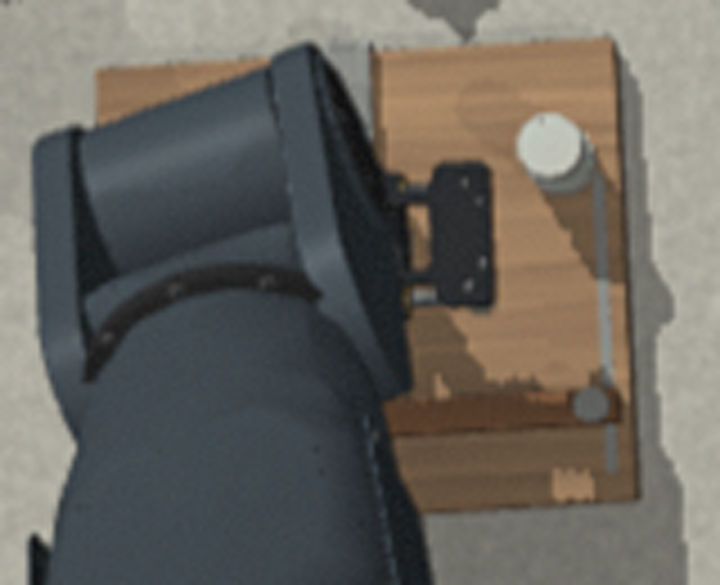

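Request:
step_arm(
  commands=[1,0,0.0005,0,0,1,0,0.0005,0,0,1,0,0.0005,0,0,1,0,0.0005,0,0,1,0,0.0005,0,0,1,0,0,0,0,1,0,0,0,0,1,0,0,0,0,1,0,0,0,0,1,0,0,0,0],
)

```text
time: 18.7
tool_pos: [0.5172, 0.2241, 0.0524]
tool_rot: [2.255, -2.17, -0.006]
contact_force: [4.0, -0.7, -5.7]
width: 0.0381
```

```bash
cat > st.py <<'E'
from h import *
for i in range(3):
  s=read_state(); print(round(s['time'],3),s['tool_pos'].round(5),yaws(s['tool_rot']),s['contact_force'].round(2),s['moment'].round(3),round(s['width'],4), np.array([.9992,.0385])@s['tool_pos'][:2])
  if i<2: read_camera('wrist')
E
python3 st.py
```

```text
18.7 [0.51719 0.22414 0.05243] ([-87.81, -177.82], array([-0.0113, -0.0061, -0.9999])) [ 3.95 -0.73 -5.73] [-0.06  -0.63  -0.082] 0.0381 0.5254031796940631
18.75 [0.51722 0.22413 0.05242] ([-87.82, -177.82], array([-0.0112, -0.0061, -0.9999])) [ 5.28 -0.74 -5.58] [-0.096 -0.674 -0.093] 0.0378 0.525438005697284
18.8 [0.51721 0.2241  0.05244] ([-87.82, -177.82], array([-0.0113, -0.0061, -0.9999])) [ 4.3  -0.66 -5.45] [-0.02  -0.674 -0.092] 0.0376 0.5254218524583649
```

Request:
step_arm(
  commands=[1,0,0.0003,0,0,1,0,0.0003,0,0,1,0,0.0003,0,0,1,0,0.0003,0,0,1,0,0,0,0,1,0,0,0,0,1,0,0,0,0,1,0,0,0,0,1,0,0,0,0,1,0,0,0,0],
)

```text
time: 19.8
tool_pos: [0.5159, 0.2241, 0.0525]
tool_rot: [2.255, -2.17, -0.006]
contact_force: [3.7, 0.3, -5.5]
width: 0.0375
```

```bash
python3 st.py
```

```text
19.8 [0.51592 0.22409 0.05246] ([-87.82, -177.82], array([-0.0112, -0.0061, -0.9999])) [ 3.74  0.27 -5.52] [-0.036 -0.607 -0.159] 0.0375 0.5241344200620098
19.85 [0.5159  0.22408 0.05243] ([-87.82, -177.82], array([-0.0112, -0.0061, -0.9999])) [ 4.78  0.03 -5.74] [-0.034 -0.628 -0.074] 0.0381 0.524119080084008
19.9 [0.51591 0.22408 0.05243] ([-87.82, -177.82], array([-0.0112, -0.0061, -0.9999])) [ 4.27  0.27 -6.33] [-0.049 -0.699 -0.132] 0.0378 0.5241290101091143
```

Request:
step_arm(
  commands=[1,0,0.0003,0,0,1,0,0.0003,0,0,1,0,0.0003,0,0,1,0,0,0,0,1,0,0,0,0,1,0,0,0,0,1,0,0,0,0,1,0,0,0,0,1,0,0,0,0,1,0,0,0,0],
)

```text
time: 20.9
tool_pos: [0.5149, 0.224, 0.0524]
tool_rot: [2.255, -2.17, -0.006]
contact_force: [4.9, -0.0, -5.3]
width: 0.0378
```

```bash
python3 st.py
```

```text
20.9 [0.51493 0.22404 0.05243] ([-87.81, -177.82], array([-0.0112, -0.0061, -0.9999])) [ 4.93 -0.05 -5.34] [-0.04  -0.646 -0.054] 0.0378 0.5231484201585208
20.95 [0.51492 0.22402 0.05244] ([-87.82, -177.82], array([-0.0112, -0.0061, -0.9999])) [ 4.93 -0.1  -6.15] [-0.032 -0.595 -0.055] 0.0376 0.5231343623221968
21.0 [0.51495 0.22407 0.05246] ([-87.82, -177.82], array([-0.0112, -0.0061, -0.9999])) [ 4.91 -0.37 -5.81] [-0.082 -0.623 -0.024] 0.0378 0.5231638624208453
```

Request:
step_arm(
  commands=[1,0,0.0003,0,0,1,0,0.0003,0,0,1,0,0,0,0,1,0,0,0,0,1,0,0,0,0,1,0,0,0,0,1,0,0,0,0,1,0,0,0,0,1,0,0,0,0,1,0,0,0,0],
)

```text
time: 22.0
tool_pos: [0.5143, 0.224, 0.0524]
tool_rot: [2.255, -2.17, -0.006]
contact_force: [5.6, -0.8, -4.8]
width: 0.0378
```

```bash
python3 st.py
```

```text
22.0 [0.51426 0.22401 0.05243] ([-87.81, -177.82], array([-0.0113, -0.0061, -0.9999])) [ 5.57 -0.75 -4.8 ] [-0.063 -0.625 -0.109] 0.0378 0.5224719983935552
22.05 [0.51428 0.22402 0.05245] ([-87.81, -177.82], array([-0.0112, -0.0061, -0.9999])) [ 5.05 -0.67 -5.6 ] [-0.059 -0.591 -0.115] 0.0373 0.5224972072899218
22.1 [0.51432 0.22403 0.05245] ([-87.82, -177.82], array([-0.0112, -0.0061, -0.9999])) [ 4.93 -0.53 -5.78] [-0.013 -0.684 -0.057] 0.0379 0.5225327349523408
```

Request:
step_arm(
  commands=[1,0,0.0003,0,0,1,0,0.0003,0,0,1,0,0,0,0,1,0,0,0,0,1,0,0,0,0,1,0,0,0,0,1,0,0,0,0,1,0,0,0,0,1,0,0,0,0,1,0,0,0,0],
)

```text
time: 23.1
tool_pos: [0.514, 0.224, 0.0525]
tool_rot: [2.255, -2.171, -0.005]
contact_force: [4.9, -0.6, -5.1]
width: 0.0376
```

```bash
python3 st.py
```

```text
23.1 [0.51399 0.22403 0.05253] ([-87.81, -177.82], array([-0.0103, -0.0059, -0.9999])) [ 4.91 -0.56 -5.13] [-0.04  -0.665 -0.086] 0.0376 0.5222010064739756
23.15 [0.51396 0.22402 0.05253] ([-87.81, -177.82], array([-0.0103, -0.0059, -0.9999])) [ 4.65  0.17 -6.06] [-0.084 -0.696 -0.059] 0.0377 0.5221773947350635
23.2 [0.51398 0.22402 0.05252] ([-87.81, -177.82], array([-0.0103, -0.0059, -0.9999])) [ 4.55  0.13 -5.7 ] [-0.074 -0.687 -0.105] 0.0377 0.5221893482616329
```

Request:
step_arm(
  commands=[1,0,0.0003,0,0,1,0,0.0003,0,0,1,0,0,0,0,1,0,0,0,0,1,0,0,0,0,1,0,0,0,0,1,0,0,0,0,1,0,0,0,0,1,0,0,0,0,1,0,0,0,0],
)

```text
time: 24.2
tool_pos: [0.514, 0.2241, 0.0526]
tool_rot: [2.256, -2.171, -0.004]
contact_force: [5.2, 0.2, -5.5]
width: 0.0378
```

```bash
python3 st.py
```

```text
24.2 [0.51396 0.22407 0.05264] ([-87.8, -177.81], array([-0.0088, -0.0057, -0.9999])) [ 5.15  0.21 -5.51] [-0.082 -0.613 -0.092] 0.0378 0.522178400436517
24.25 [0.51396 0.22406 0.05264] ([-87.8, -177.81], array([-0.0089, -0.0057, -0.9999])) [ 4.15 -0.43 -5.69] [-0.06  -0.679 -0.102] 0.0375 0.522178744920735
24.3 [0.51395 0.22407 0.05262] ([-87.8, -177.8], array([-0.0089, -0.0057, -0.9999])) [ 5.68 -0.37 -6.64] [-0.059 -0.621 -0.041] 0.0377 0.5221699025736262
```

```bash
python3 - <<'E'
from h import *
shot('wrist','w10')
im,_=shot('scene','s10'); cv2.imwrite('pics/s10z.png',cv2.resize(im[230:480,300:560],None,fx=2.4,fy=2.4,interpolation=cv2.INTER_CUBIC))
P=cloud('scene','s10');H=P[...,2]
n=np.array([np.cos(np.radians(2.2)),np.sin(np.radians(2.2))]);t=np.array([-n[1],n[0]])
S=P[...,:2]@n;Tt=P[...,:2]@t
P0=cloud('scene','scene0');S0=P0[...,:2]@n;T0=P0[...,:2]@t;H0=P0[...,2]
for lo,hi in((.08,.12),(.12,.16),(.24,.28),(.28,.32)):
  for (a,b,c) in ((S,Tt,H),(S0,T0,H0)):
    q=(a>.42)&(a<.49)&(b>lo)&(b<hi)&(c>.05)&(c<.058); print(lo,q.sum(),np.percentile(a[q],[2,50,98]).round(4) if q.sum() else '')
E
```

```text
0.08 76 [0.4464 0.4564 0.4645]
0.08 135 [0.446  0.4582 0.4648]
0.12 0 
0.12 162 [0.4461 0.456  0.4645]
0.24 50 [0.4486 0.4596 0.464 ]
0.24 200 [0.446  0.4564 0.4649]
0.28 188 [0.4463 0.4567 0.4644]
0.28 208 [0.4462 0.4565 0.4643]
```

View pics/s10z.png

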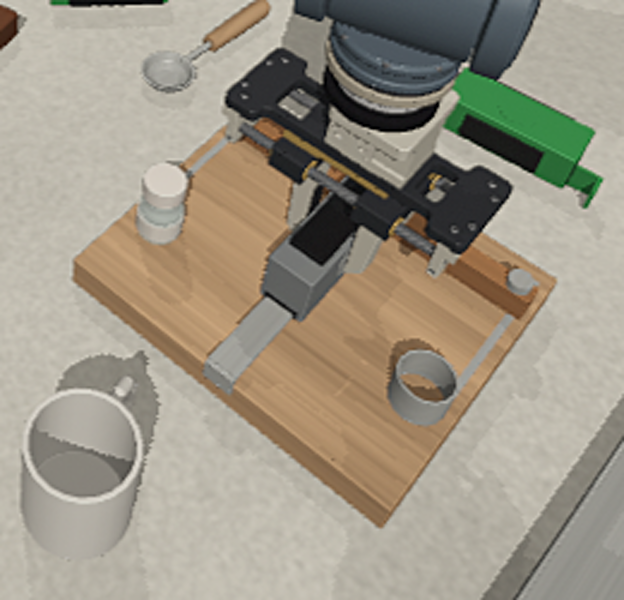

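View pics/w10.png

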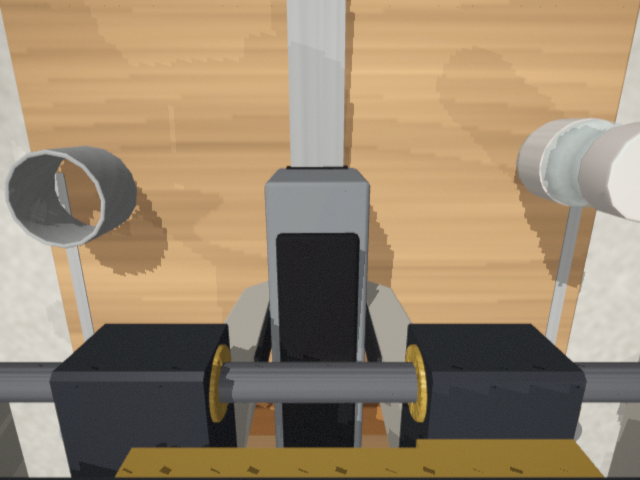

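Request:
step_arm(
  commands=[1,0,0.0002,0.0005,0,1,0,0.0002,0.0005,0,1,0,0.0002,0.0005,0,1,0,0.0002,0,0,1,0,0.0001,0,0,1,0,0,0,0,1,0,0,0,0,1,0,0,0,0,1,0,0,0,0,1,0,0,0,0],
  grip_force=55,
)

```text
time: 25.4
tool_pos: [0.514, 0.2242, 0.0519]
tool_rot: [2.258, -2.173, -0.002]
contact_force: [5.7, -1.2, -4.1]
width: 0.038
```

```bash
python3 st.py
```

```text
25.4 [0.51397 0.22418 0.05188] ([-87.82, -177.82], array([-0.0063, -0.005 , -1.    ])) [ 5.66 -1.22 -4.13] [-0.092 -0.87  -0.129] 0.038 0.5221855358658095
25.45 [0.51397 0.22416 0.05187] ([-87.82, -177.82], array([-0.0063, -0.0051, -1.    ])) [ 3.84 -0.58 -4.37] [-0.218 -0.885 -0.175] 0.0377 0.5221857232513631
25.5 [0.51396 0.22419 0.05189] ([-87.81, -177.82], array([-0.0063, -0.005 , -1.    ])) [ 4.51 -0.61 -3.08] [-0.144 -0.901 -0.143] 0.0378 0.5221803280877424
```

Request:
step_arm(
  commands=[1,0,0.0002,0.001,0,1,0,0.0002,0.001,0,1,0,0.0002,0.001,0,1,0,0.0002,0.001,0,1,0,0.0002,0.001,0,1,0,0.0002,0.001,0,1,0,0.0002,0.001,0,1,0,0.0002,0.001,0,1,0,0.0002,0.001,0,1,0,0.0002,0.001,0],
)

```text
time: 26.5
tool_pos: [0.5143, 0.2243, 0.0474]
tool_rot: [2.262, -2.175, 0.004]
contact_force: [1.9, -3.8, 16.2]
width: 0.0378
```

```bash
python3 - <<'E'
from h import *
s=read_state();print(s['time'],s['tool_pos'].round(5),yaws(s['tool_rot']),s['contact_force'].round(2),s['moment'].round(3),np.array([.9992,.0385])@s['tool_pos'][:2])
E
```

```text
26.5 [0.51425 0.22433 0.04743] ([-87.77, -177.77], array([-9.0e-04, -4.3e-03, -1.0e+00])) [ 1.88 -3.83 16.24] [-0.725  0.218 -0.084] 0.5224783636362956
```

Request:
step_arm(
  commands=[1,0,0.0002,0.001,0,1,0,0.0002,0.0012,0,1,0,0.0002,0.0014,0,1,0,0.0002,0.0014,0,1,0,0.0002,0.0014,0,1,0,0.0002,0.0014,0,1,0,0.0002,0.0014,0,1,0,0.0002,0.0014,0,1,0,0.0002,0.0014,0,1,0,0.0002,0.0014,0],
)

```text
time: 27.5
tool_pos: [0.5143, 0.2243, 0.0474]
tool_rot: [2.264, -2.177, 0.008]
contact_force: [-1.5, -4.7, 21.2]
width: 0.0377
```

```bash
python3 - <<'E'
from h import *
s=read_state();print(s['time'],s['tool_pos'].round(5),yaws(s['tool_rot']),s['contact_force'].round(2),s['moment'].round(3),np.array([.9992,.0385])@s['tool_pos'][:2])
E
```

```text
27.5 [0.51432 0.22433 0.04739] ([-87.77, -177.77], array([ 0.0029, -0.004 , -1.    ])) [-1.5  -4.68 21.2 ] [-0.884  0.762 -0.115] 0.5225463785190129
```

```bash
cat > pitch.py <<'E'
from h import *
def fit(tag,m):
    P=cloud('wrist',tag)[m]; A=np.c_[P[:,:2],np.ones(len(P))]; c=np.linalg.lstsq(A,P[:,2],rcond=None)[0]; r=P[:,2]-A@c; k=abs(r)<.002
    c=np.linalg.lstsq(A[k],P[k,2],rcond=None)[0]; return np.degrees(np.arctan(c[:2])).round(3), k.sum(), r[k].std().round(5)
def case(tag,z0,z1):
    P=cloud('wrist',tag);H=P[...,2]; m=np.zeros((480,640),bool); m[195:350,275:358]=1
    m&=(H>z0)&(H<z1); return m
def board(tag):
    H=cloud('wrist',tag)[...,2]; m=np.zeros((480,640),bool); m[30:250,380:490]=1; m[30:140,160:270]=1; m&=abs(H-.03)<.006; return m
if __name__=='__main__':
    import sys
    for t in sys.argv[1:]:
        m=case(t,.02,.25); P=cloud('wrist',t); print(t,'case',fit(t,m),np.median(P[m][:,2]),'board',fit(t,board(t)))
E
python3 - <<'E'
from h import *
s=read_state();shot('wrist','w11')
s=read_state();print(s['time'],s['tool_pos'].round(5),yaws(s['tool_rot']),s['contact_force'].round(2),s['moment'].round(3))
E
python3 pitch.py w6 w7 w8 w9 w10 w11
```

```text
27.55 [0.51434 0.22434 0.04742] ([-87.77, -177.77], array([ 0.003, -0.004, -1.   ])) [-0.36 -3.68 21.7 ] [-0.845  0.771 -0.073]
w6 case (array([-6.659, -2.139]), np.int64(8031), np.float64(0.00117)) 0.09348495261592651 board (array([-0.179, -0.03 ]), np.int64(10834), np.float64(0.00065))
w7 case (array([-6.517, -1.999]), np.int64(7993), np.float64(0.00116)) 0.09156549188181565 board (array([-0.196, -0.007]), np.int64(10544), np.float64(0.00065))
w8 case (array([-6.17 , -2.009]), np.int64(8028), np.float64(0.00117)) 0.08882577781641952 board (array([-0.117, -0.025]), np.int64(19638), np.float64(0.00065))
w9 case (array([-6.056, -1.951]), np.int64(8082), np.float64(0.00116)) 0.08923533172504038 board (array([-0.051, -0.016]), np.int64(36036), np.float64(0.00066))
w10 case (array([-5.962, -1.982]), np.int64(8055), np.float64(0.00117)) 0.08948716221666231 board (array([-0.043, -0.017]), np.int64(36062), np.float64(0.00066))
w11 case (array([-5.548, -2.133]), np.int64(8073), np.float64(0.00117)) 0.08443099287271183 board (array([-0.024, -0.029]), np.int64(36036), np.float64(0.00066))
```

View pics/w11.png

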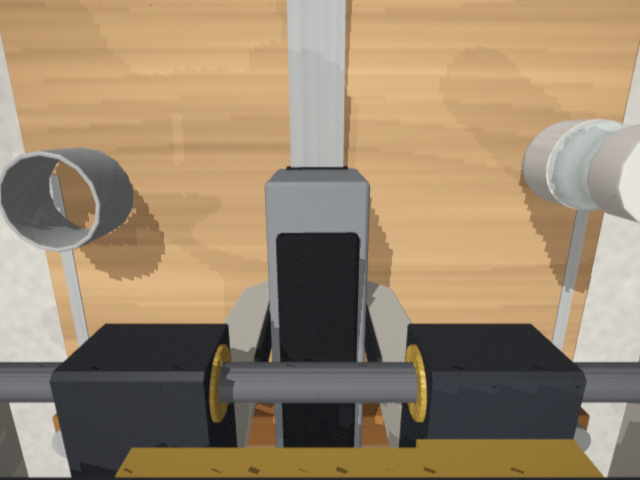

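```bash
sed -i 's/m\[195:350,275:358\]=1/m[240:325,284:352]=1/' pitch.py; python3 pitch.py w6 w7 w8 w9 w10 w11; python3 - <<'E'
import sys; sys.path.insert(0,'.')
from pitch import *
for t in ('w6','w10','w11'):
    H=cloud('wrist',t); print([ (v,H[v,318].round(4).tolist()) for v in range(175,360,20)])
# flat reference on stand
P=cloud('wrist','w3');H=P[...,2];m=np.zeros((480,640),bool);m[205:345,295:338]=1;m&=(H>.08);print('stand',fit('w3',m))
E
```

```text
w6 case (array([-0.823, -0.216]), np.int64(5757), np.float64(0.00057)) 0.09383114175399523 board (array([-0.179, -0.03 ]), np.int64(10834), np.float64(0.00065))
w7 case (array([-0.666, -0.059]), np.int64(5757), np.float64(0.00059)) 0.09193244073384371 board (array([-0.196, -0.007]), np.int64(10544), np.float64(0.00065))
w8 case (array([-0.329, -0.059]), np.int64(5763), np.float64(0.00057)) 0.08918823226747233 board (array([-0.117, -0.025]), np.int64(19638), np.float64(0.00065))
w9 case (array([-0.169, -0.152]), np.int64(5755), np.float64(0.00057)) 0.08959819328961768 board (array([-0.051, -0.016]), np.int64(36036), np.float64(0.00066))
w10 case (array([-0.119, -0.04 ]), np.int64(5753), np.float64(0.00057)) 0.08986654753007962 board (array([-0.043, -0.017]), np.int64(36062), np.float64(0.00066))
w11 case (array([0.299, 0.088]), np.int64(5759), np.float64(0.00057)) 0.08482262773169008 board (array([-0.024, -0.029]), np.int64(36036), np.float64(0.00066))
[(175, [0.6382, 0.2279, 0.0677]), (195, [0.6337, 0.2279, 0.0863]), (215, [0.6268, 0.2276, 0.0881]), (235, [0.6203, 0.2274, 0.0914]), (
[... 215 characters left out ...]
258, 0.0657]), (195, [0.5683, 0.2257, 0.0834]), (215, [0.561, 0.2254, 0.0833]), (235, [0.5549, 0.2252, 0.0881]), (255, [0.5481, 0.225, 0.09]), (275, [0.5409, 0.2247, 0.0911]), (295, [0.532, 0.2243, 0.0889]), (315, [0.5246, 0.2241, 0.0904]), (335, [0.5162, 0.2237, 0.0903]), (355, [0.5077, 0.2234, 0.0906])]
[(175, [0.5731, 0.226, 0.0587]), (195, [0.5682, 0.226, 0.0782]), (215, [0.5612, 0.2257, 0.0794]), (235, [0.5547, 0.2254, 0.0828]), (255, [0.5483, 0.2252, 0.0862]), (275, [0.5396, 0.2249, 0.0831]), (295, [0.532, 0.2246, 0.084]), (315, [0.5244, 0.2243, 0.085]), (335, [0.5157, 0.2239, 0.0844]), (355, [0.5072, 0.2236, 0.0847])]
stand (array([-0.035, -0.109]), np.int64(5993), np.float64(0.0006))
```

Request:
step_arm(
  commands=[1,0,0,0.0014,0,1,0,0,0.0014,0,1,0,0,0.0014,0,1,0,0,0.0014,0,1,0,0,0.0014,0,1,0,0,0.0014,0,1,0,0,0.0014,0,1,0,0,0.0014,0,1,0,0,0.0014,0,1,0,0,0.0014,0],
  grip_force=55,
)

```text
time: 28.55
tool_pos: [0.5143, 0.2243, 0.0474]
tool_rot: [2.263, -2.176, 0.007]
contact_force: [-2.5, -4.0, 22.8]
width: 0.038
```

```bash
python3 - <<'E'
from h import *
s=read_state();print(s['time'],s['tool_pos'].round(5),yaws(s['tool_rot']),s['contact_force'].round(2),s['moment'].round(3),np.array([.9992,.0385])@s['tool_pos'][:2])
shot('wrist','w12')
E
python3 pitch.py w12
```

```text
28.55 [0.51433 0.22432 0.0474 ] ([-87.78, -177.78], array([ 0.0017, -0.0045, -1.    ])) [-2.47 -4.01 22.83] [-0.865  0.883 -0.077] 0.5225563156140419
w12 case (array([ 0.233, -0.007]), np.int64(5755), np.float64(0.00057)) 0.08484483413538829 board (array([-0.042, -0.022]), np.int64(36052), np.float64(0.00066))
```

Request:
step_arm(
  commands=[1,0,0,0.0018,0,1,0,0,0.0018,0,1,0,0,0.0018,0,1,0,0,0.0018,0,1,0,0,0.0018,0,1,0,0,0.0018,0,1,0,0,0.0018,0,1,0,0,0.0018,0,1,0,0,0.0018,0,1,0,0,0.0018,0],
)

```text
time: 29.6
tool_pos: [0.5143, 0.2244, 0.0473]
tool_rot: [2.262, -2.176, 0.007]
contact_force: [-4.3, -4.3, 28.2]
width: 0.0378
```

```bash
python3 - <<'E'
from h import *
s=read_state();print(s['time'],s['tool_pos'].round(5),yaws(s['tool_rot']),s['contact_force'].round(2),s['moment'].round(3),np.array([.9992,.0385])@s['tool_pos'][:2])
shot('wrist','w13')
E
python3 pitch.py w13
```

```text
29.6 [0.51433 0.22435 0.04735] ([-87.77, -177.77], array([ 9.0e-04, -5.1e-03, -1.0e+00])) [-4.27 -4.34 28.17] [-0.983  1.256 -0.121] 0.5225555278720749
w13 case (array([ 0.24 , -0.033]), np.int64(5756), np.float64(0.00058)) 0.08478816468331055 board (array([-0.029, -0.025]), np.int64(36033), np.float64(0.00065))
```

Request:
step_arm(
  commands=[1,0,0,0.001,0,1,0,0,0.0008,0,1,0,0,0.0008,0,1,0,0,0.0008,0,1,0,0,0.0008,0,1,0,0,0.0008,0,1,0,0,0.0008,0,1,0,0,0.0008,0,1,0,0,0.0008,0,1,0,0,0.0008,0],
  grip_force=22,
)

```text
time: 30.65
tool_pos: [0.5145, 0.2245, 0.0473]
tool_rot: [2.266, -2.171, 0.008]
contact_force: [-0.4, -3.9, 15.0]
width: 0.038
```

```bash
python3 - <<'E'
from h import *
s=read_state();print(s['time'],s['tool_pos'].round(5),yaws(s['tool_rot']),s['contact_force'].round(2),s['moment'].round(3),np.array([.9992,.0385])@s['tool_pos'][:2])
shot('wrist','w14')
E
python3 pitch.py w14
```

```text
30.65 [0.5145  0.22449 0.04732] ([-87.54, -177.54], array([ 0.0016, -0.0054, -1.    ])) [-0.42 -3.86 15.04] [-0.476  0.242 -0.021] 0.5227318459388953
w14 case (array([ 0.289, -0.211]), np.int64(5750), np.float64(0.00058)) 0.08485038220479199 board (array([-0.04 , -0.021]), np.int64(36037), np.float64(0.00066))
```

```bash
python3 - <<'E'
from pitch import *
for t in ('w10','w13','w14'):
    P=cloud('wrist',t); print(t,'board z',np.mean(P[board(t)][:,2]),'case',np.mean(P[case(t,.05,.12)][:,2]))
P=cloud('wrist','w3');H=P[...,2];im=np.load('pics/w3.npz')['im']
m=np.zeros((480,640),bool);m[170:300,355:374]=1;print('stand',np.mean(H[m&(abs(H-.03)<.006)]),(m&(abs(H-.03)<.006)).sum())
m=np.zeros((480,640),bool);m[205:345,295:338]=1;print('case',np.mean(H[m&(H>.08)]))
E
```

```text
w10 board z 0.03045388068424891 case 0.08986748582878047
w13 board z 0.030443041272315483 case 0.08479839993663825
w14 board z 0.0304727454072149 case 0.08485563393468547
stand 0.030505810744487962 2453
case 0.08853016468407228
```

Request:
step_arm(
  commands=[1,0,0,0.0005,0,1,0,0,0.001,0,1,0,0,0.0018,0,1,0,0,0.0018,0,1,0,0,0.0018,0,1,0,0,0.0018,0,1,0,0,0.0018,0,1,0,0,0.0018,0,1,0,0,0.0018,0,1,0,0,0.0018,0],
  grip_force=50,
)

```text
time: 31.7
tool_pos: [0.5146, 0.2245, 0.0472]
tool_rot: [2.267, -2.171, 0.007]
contact_force: [-5.0, -5.6, 29.1]
width: 0.038
```

Request:
step_arm(
  commands=[1,0,0,0.0018,0,1,0,0,0.0018,0,1,0,0,0.0018,0,1,0,0,0.0018,0,1,0,0,0.0018,0,1,0,0,0.0018,0,1,0,0,0.0018,0,1,0,0,0.0018,0,1,0,0,0.0018,0,1,0,0,0.0018,0],
)

```text
time: 32.7
tool_pos: [0.5146, 0.2245, 0.0472]
tool_rot: [2.267, -2.171, 0.007]
contact_force: [-4.8, -5.4, 28.2]
width: 0.0378
```

```bash
python3 - <<'E'
from h import *
s=read_state();print(s['time'],s['tool_pos'].round(5),yaws(s['tool_rot']),s['contact_force'].round(2),s['moment'].round(3),np.array([.9992,.0385])@s['tool_pos'][:2])
shot('wrist','w15')
E
python3 pitch.py w15; python3 - <<'E'
from pitch import *
t='w15';P=cloud('wrist',t); print(np.mean(P[case(t,.05,.12)][:,2])-np.mean(P[board(t)][:,2]))
E
```

```text
32.7 [0.51458 0.22446 0.04719] ([-87.52, -177.52], array([ 0.0012, -0.0052, -1.    ])) [-4.84 -5.4  28.21] [-0.838  1.15  -0.023] 0.5228102704967652
w15 case (array([ 0.223, -0.169]), np.int64(5750), np.float64(0.00057)) 0.08469469729906898 board (array([-0.037, -0.017]), np.int64(36051), np.float64(0.00066))
0.05422097164510061
```

Request:
step_arm(
  commands=[1,0,0,0.001,0,1,0,0,0.0005,0,1,0,0,0,0,1,0,0,0,0,1,0,0,0,0,1,0,0,0,0,1,0,0,0,0,1,0,0,0,0,1,0,0,0,0,1,0,0,0,0],
  grip_force=30,
)

```text
time: 33.75
tool_pos: [0.5145, 0.2245, 0.0472]
tool_rot: [2.267, -2.171, 0.006]
contact_force: [4.0, -1.6, 4.4]
width: 0.0378
```

```bash
python3 - <<'E'
from h import *
s=read_state();print(s['time'],s['tool_pos'].round(5),yaws(s['tool_rot']),s['contact_force'].round(2),s['moment'].round(3),np.array([.9992,.0385])@s['tool_pos'][:2])
shot('wrist','w16')
E
python3 pitch.py w16; python3 - <<'E'
from pitch import *
t='w16';P=cloud('wrist',t); print(np.mean(P[case(t,.05,.12)][:,2])-np.mean(P[board(t)][:,2]))
E
```

```text
33.75 [0.51449 0.22448 0.04725] ([-87.53, -177.53], array([ 0.001 , -0.0049, -1.    ])) [ 3.99 -1.63  4.41] [-0.28  -0.345 -0.054] 0.5227220249205963
w16 case (array([ 0.243, -0.245]), np.int64(5753), np.float64(0.00057)) 0.08472059311240099 board (array([-0.039, -0.023]), np.int64(36075), np.float64(0.00066))
0.05426669886389164
```

Request:
step_arm(
  commands=[0.1,0,0,0,0,0,0,0,0,0,-0.3,0,0,0,0,-0.3,0,0,0,0,-0.3,0,0,0,0,-0.3,0,0,0,0,-0.3,0,0,0,0,-0.3,0,0,0,0,-0.3,0,0,0,0,-0.3,0,0,0,0],
)

```text
time: 34.8
tool_pos: [0.5103, 0.2242, 0.0446]
tool_rot: [2.261, -2.165, -0.002]
contact_force: [-0.4, 0.2, 0.3]
width: 0.0603
```

```bash
python3 - <<'E'
from h import *
s=read_state();print(s['time'],s['tool_pos'].round(5),yaws(s['tool_rot']),s['contact_force'].round(2),s['moment'].round(3),s['width'])
shot('wrist','w17')
E
python3 pitch.py w17; python3 - <<'E'
from pitch import *
t='w17';P=cloud('wrist',t); print(np.mean(P[case(t,.05,.12)][:,2])-np.mean(P[board(t)][:,2]))
E
```

```text
34.8 [0.51026 0.22416 0.04463] ([-87.52, -177.52], array([-0.0085, -0.0068, -0.9999])) [-0.43  0.21  0.29] [0.005 0.133 0.049] 0.06025431174399663
w17 case (array([ 0.139, -0.132]), np.int64(5757), np.float64(0.00057)) 0.08470095432865965 board (array([-0.054, -0.017]), np.int64(36066), np.float64(0.00065))
0.05427010751964863
```

View pics/w17.png

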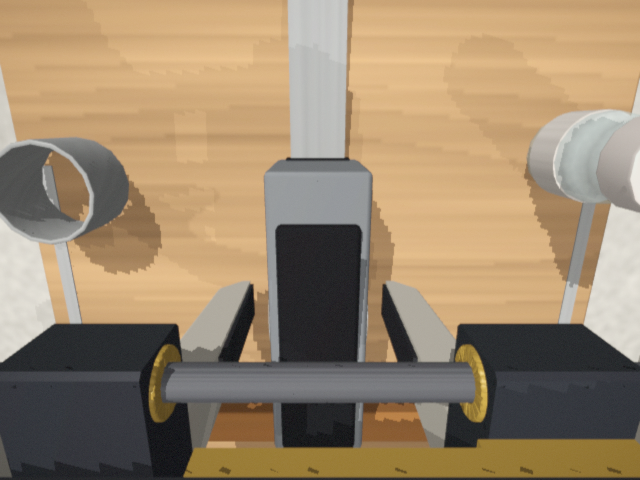

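Request:
step_arm(
  commands=[-0.3,0,0,-0.005,0,-0.3,0,0,-0.01,0,-0.3,0,0,-0.015,0,-0.3,0,0,-0.02,0,-0.3,0,0,-0.02,0,-0.3,0,0,-0.02,0,-0.3,0,0,-0.02,0,-0.3,0,0,-0.015,0,-0.3,0,0,0,0,-0.3,0,0,0,0],
)

```text
time: 35.85
tool_pos: [0.5115, 0.2251, 0.1809]
tool_rot: [2.264, -2.168, 0.001]
contact_force: [-0.3, -0.5, -1.0]
width: 0.0604
```

```bash
python3 - <<'E'
from h import *
s=read_state();print(s['time'],s['tool_pos'].round(5),yaws(s['tool_rot']),s['contact_force'].round(2))
shot('wrist','w18')
im,_=shot('scene','s18'); cv2.imwrite('pics/s18z.png',cv2.resize(im[230:480,300:560],None,fx=2.4,fy=2.4,interpolation=cv2.INTER_CUBIC))
E
```

```text
35.85 [0.51155 0.2251  0.18089] ([-87.52, -177.52], array([-0.0046, -0.0055, -1.    ])) [-0.3  -0.47 -1.04]
```

View pics/w18.png

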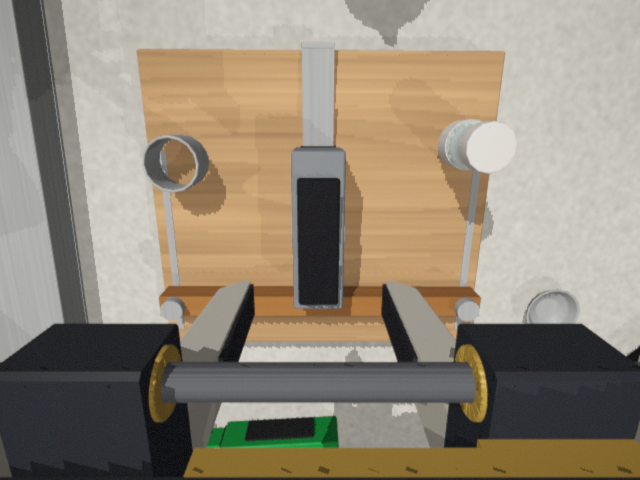

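View pics/s18z.png

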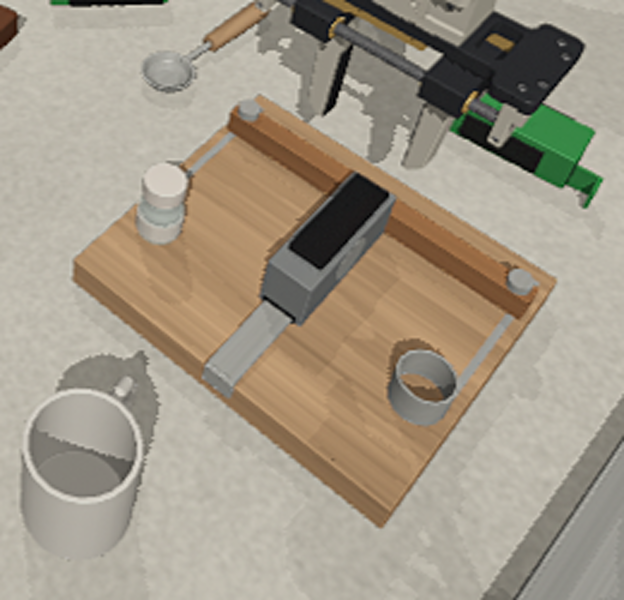

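```bash
python3 - <<'E'
from pitch import *
t='w18';P=cloud('wrist',t);H=P[...,2]
a=np.radians(2.2);n=np.array([np.cos(a),np.sin(a)]);tt=np.array([-n[1],n[0]])
S=P[...,:2]@n
m=np.zeros((480,640),bool);m[160:300,297:340]=1;m&=(H>.078)
print('case plane',fit(t,m),np.mean(H[m]))
b=np.zeros((480,640),bool);b[60:270,215:285]=1;b[150:270,360:430]=1;b&=abs(H-.03)<.005
print('board',fit(t,b),np.mean(H[b]))
w=np.zeros((480,640),bool);w[130:330,285:350]=1;w&=(H>.078)
r=cv2.minAreaRect((P[w][:,:2]*1000).astype(np.float32));print('case rect',r,'S range',np.percentile(S[w],[.5,99.5]))
f=np.zeros((480,640),bool);f[270:330,190:280]=1;f|=np.fliplr(f);f&=(H>.048)&(H<.06);f[:,220:280]&=True
print('fence',np.percentile(S[f],[1,50,99]))
for t2 in ('w1',):
    P2=cloud('wrist',t2);f2=np.zeros((480,640),bool);f2[240:300,200:410]=1;f2&=(P2[...,2]>.048)&(P2[...,2]<.06);print('fence before',np.percentile((P2[...,:2]@n)[f2],[1,50,99]))
k=np.zeros((480,640),bool);k[35:60,300:336]=1;k&=(H>.03);print('hook',np.percentile(S[k],[50,99]),np.median(H[k]))
E
```

```text
case plane (array([-0.304,  0.124]), np.int64(4531), np.float64(0.00089)) 0.08381009683167875
board (array([-0.032, -0.026]), np.int64(22874), np.float64(0.0007)) 0.030509547430625394
case rect ((513.6116333007812, 224.0428466796875), (119.0052490234375, 37.62774658203125), 2.6544289588928223) S range [0.46351282 0.58057588]
fence [0.443533   0.45503096 0.46148895]
fence before [0.4434021  0.45357872 0.46124242]
hook [0.65093194 0.65702612] 0.03648993023202296
```

```bash
python3 - <<'E'
from pitch import *
for t,box,bx in (('w2',(185,288,286,314),(160,265,328,346)),('w18',(185,300,302,336),(160,270,360,430))):
    P=cloud('wrist',t);H=P[...,2];m=np.zeros((480,640),bool);m[box[0]:box[1],box[2]:box[3]]=1;m&=H>.07
    b=np.zeros((480,640),bool);b[bx[0]:bx[1],bx[2]:bx[3]]=1;b&=abs(H-.03)<.005
    print(t,fit(t,m),np.mean(H[m]),np.mean(H[b]),np.mean(H[m])-np.mean(H[b]))
E
```

```text
w2 (array([0.004, 0.093]), np.int64(2859), np.float64(0.00068)) 0.08851134352409744 0.03050508603157105 0.058006257492526386
w18 (array([0.122, 0.025]), np.int64(3886), np.float64(0.00065)) 0.08467620283655354 0.030561175827677926 0.05411502700887562
```

```bash
python3 - <<'E'
from h import *
print(close_job()); s=read_state(); print(s['time'])
E
```

```text
the job is handed in; nothing more can be done
None
the job is handed in; nothing more can be done
```

The rule is standing on the board, locked, hooked over the far edge and with its back on the fence. I handed the job in at about 36 s of the 72 s, with the gripper open and lifted clear.

I took the rule off its block, hooked it over the edge and drew the case back until it stopped against the fence at a gap of about 191 mm. I then pressed down in steps up to about 33 N, eased off and let go.

**Last checks, from the wrist camera after release:**
- **Fence:** its face reads 0.4615 m along the board now against 0.4612 m before, so it did not shift.
- **Back of the case:** it reads 0.4618 m, level with the fence within what I can measure.
- **Lock bar:** the top of the case dropped from 58.0 mm above the block to 54.1 mm above the board. The bar is therefore 3.9 of its 4.0 mm in, which is as close to fully in as I can measure.
- **Hook:** it is visible over the far edge. The cutter, spice jar, spoon and mug looked undisturbed in the last pictures; I did not check the other bystanders again.

**Less certain:**
- **Tilt:** while I was pressing, the case tipped nose-up by about 0.2–0.3°. After release it read about 0.12°, close to the measuring noise.
- **Shift during pressing:** the tool moved forward about 0.3 mm in the first press and about 0.6 mm over all the pressing. I could not tell for certain how much of that was the case and how much was the finger pads slipping.

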